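# Take the blue tape roll off the desk stand

### The job

Turn the wooden keeper bar on top of the tape stand out of the way, slide the blue tape roll straight up off its post and lay it gently flat inside the plywood tray. Leave the yellow roll on its post and the stand standing where it is, and do not disturb the glass, the mug or the black zip case.

Things in the scene. Friction and masses are not known exactly. Their poses are not given: they have to be found in the camera images.
- tape_stand: loose stand, 0.9 kg: wooden base 90 x 250 mm (local x, y), its top at z = 16 mm. Two aluminium posts, 22 mm in diameter, at local (0, +80 mm) and (0, -80 mm), tops at z = 82 mm. A pillar midway, 18 mm in diameter, carries the keeper bar. Origin: centre of the underside, on the table; z up, y along the row of posts.
- keeper (a joint): turn (rad, + counter-clockwise from above, -1.6 to 1.6) of the dark wooden keeper bar about the vertical axis at the stand's centre; light friction, stays where left. Near 0 it lies over both posts; turned either way to about 1.57 or -1.57 it is clear of both. Bar 190 x 16 x 14 mm, z = 86 to 100 mm above the table, a 3 mm brass screw head on its middle.
- keeper_end (a point): point on the keeper bar's axis 7 mm from one end (88 mm from the pivot, on the stand's +y side when the joint reads 0), at mid height of the bar, 93 mm above the table.
- blue_roll: blue tape roll, about 80 g, outside diameter 60 mm, 48 mm tall, with a cardboard core of 26 mm bore; stands over one of the two posts, on the base. Origin: centre of its lower face; z along its axis.
- yellow_roll: yellow tape roll of the same size on the other post; stays there. Origin: centre of its lower face.
- tray: fixed shallow square plywood tray with a grey lining, 190 x 190 mm outside, walls 6 mm thick and 26 mm high, floor 6 mm above the table (inside 178 x 178 mm). Origin: centre of its underside; sides along local x and y.
- teal_glass: bystander: greenish glass tumbler, 78 mm in diameter, 90 mm tall, standing on the table. Origin: centre of its underside.
- black_mug: bystander: dark brown-black mug, 82 mm in diameter, 92 mm tall. Origin: under its centre.
- zip_case: bystander: flat black zip case, 122 x 78 x 15 mm, lying on the table. Origin: centre of its underside.
Not all that is in view belongs to the job. There is more than one size of the blue_roll; the job needs the larger. Of the things that look like the yellow_roll, the larger one is meant.

How it is judged:
By the outcome, as a careful person would: the job done as asked, in the order asked, and still so for the second after the job is handed in, with the robot touching nothing.
It also fails if it takes over 64 s, if anything falls off the work surface, if the arm or the gripper's body presses on something with over 40 N, if the wrist force passes 120 N, or if a joint passes its speed limit or range.

### The arm

A 6-joint arm with a two-finger parallel gripper is mounted at the origin on a cart in front of the work surface, level with it; the furniture and walls round the work are solid. World frame = base frame: x ahead of the robot, y to its left, z up, the work surface at z = 0. Lengths are in m, angles in rad, forces in N, time in s.
With the tool pointing down it reaches from about 0.25 to 0.725 m from the base axis. Payload 4 kg.
Tool frame: the origin (TCP) lies on the centre line of the jaws, within the pads' length; the fingertips stand 22 mm ahead of it and the grasp point (between the pads) lies 3 mm ahead of it (bot.tip_reach is the distance from the TCP to the fingertips, in m); z points along the fingers, y is the line along which they close (so a half turn about z gives the same grasp; the last joint's range is limited). The gripper opens to 85 mm and grips with 20 to 120 N. Pads are 22 mm wide; open, the fingers measure 114 mm over their backs; the gripper's body (76 mm by 85 mm) begins 54 mm behind the grasp point. The pads swing forward as they close: fully open they stand 13 mm farther back than shut.
Start: joints at [-1.105, 0.241, 0.005, 1.335, 0, 1.571], TCP at [0.225, -0.447, 0.253] pointing down, gripper open.
Joint ranges: [-2.72, 2.72], [-1.05, 1.87], [-1.09, 1.28], [-1.99, 2.15], [-1.42, 1.44], [-3.14, 3.14]. Speed limits (rad/s): [2.79, 2.79, 3.14, 3.14, 3.14, 3.14].

### API

Orientations are given as a unit quaternion [x, y, z, w].
In Python, from workcell import bot gives the robot as it stands. The module is installed in compiled form; this text tells all that it offers.
- The arm moves only by the tool apply_moves, never from a script. Its argument "commands" is a list of rows, each a list of 4 numbers: the shift along the tool's x, y, z scaled (see below), then the turn about the tool's z scaled (see below). In form: [[tx, ty, tz, roll], ...]. A call has exactly 5 rows; each row shifts and turns the commanded pose from where the row before left it, along the tool's axes as they then stand; what a row does not reach is not made up. The controller multiplies each number of a shift by 20 mm and each number of a turn by 60 degrees. A row lasts 1/12 s, in which the tool goes at most 41.7 mm and 7.16 degrees, less where a joint would pass 70% of its speed; a pose out of reach is approached as far as the arm can. A call with a number of a shift or a turn outside -1 to 1 is refused whole. A call with a gripper value outside its range is refused whole. "claw" is the closure, from 0 (fully open) to 1 (shut), set as the call begins (left out, the last holds). The fingers move at their own pace and stop on an object; the grip force is fixed at half the most. Time passes only in rows, so rows that do not move let the fingers close, or fill a call up. It gives the time, the measured TCP pose, the force, the opening and the grip force at its end, in the units of the state.
- bot.get_obs(): the state, without advancing time (a new reading comes with each control period).
- bot.camera(name): name is "side" or "top" or "wrist"; returns a dict with "image" (400x640x3 uint8, blue, green, red), "camera_matrix" (3x3 intrinsics, pixels), "R" (3x3) and "t" (3): a world point X has camera coordinates R X + t. Camera axes: x right, y down, z forward; pixel columns grow to the right and rows downward; lengths in m; the calibration is good to about 2 mm. The wrist camera is an equidistant fisheye: a pixel r from the principal point sees the ray r / f radians off the axis. A picture is of the moment at which its call begins. There is no depth.
- bot.job_done(): hands the job in; it is judged then, once.
The state is a dict: "clock": time; "joint_pos": joint angles; "joint_vel": joint speeds; "tau": joint torques, N m; "eef_pos": TCP position; "tool_rot": TCP orientation; "ft_force": force on the tool from outside, world axes, zero at the start; "ft_torque": the same for the moment, N m; "grip_width": finger opening in m; "grasp_force": force on a finger pad.
Only numpy, scipy, OpenCV 4.12 (cv2) and the standard library are available. Lean on these libraries where they do the work, as an engineer would, in place of code of your own. Each camera call takes 0.05 s, during which the arm holds its last target. There are 200 camera calls.

## Working session

There is one attempt and no reset: what is moved stays moved. The work goes in short steps, Python scripts to look and compute and a tool call to move; the robot and the scene stay as the last step left them, time stands still between calls to the robot, and variables do not carry over. Pictures are saved under pics/ and viewed, at most 10 in all, crops included, and the job is handed in when it is done.

Besides the shell and the picture viewer there is one more tool, called as name([rows], argument=value, ...), one row to a line, values as JSON. apply_moves: Moves the arm, as the interface text tells. Shifts and turns lie within -1 to 1; 1 stands for 20 mm of shift or 60 degrees of turn. Its arguments: {"type":"object","properties":{"commands":{"type":"array","items":{"type":"array","items":{"type":"number","minimum":-1,"maximum":1}}},"claw":{"type":"number"}},"required":["commands"]}

```bash
mkdir -p pics
cat > h.py <<'E'
import numpy as np, cv2
from workcell import bot
def cam(n,save=None):
    c=bot.camera(n)
    if save: cv2.imwrite('pics/'+save,c['image'])
    return c
def ray(c,uv,z):
    K,R,t=c['camera_matrix'],np.array(c['R']),np.array(c['t'])
    d=R.T@np.linalg.solve(K,np.array([uv[0],uv[1],1.]));o=-R.T@t
    return o+d*(z-o[2])/d[2]
def proj(c,X):
    p=np.array(c['camera_matrix'])@(np.array(c['R'])@np.array(X)+np.array(c['t']));return p[:2]/p[2]
E
python3 - <<'E'
from h import *
a=cam('top','top1.png');b=cam('side','side1.png')
for c in(a,b): print(c['camera_matrix'],-np.array(c['R']).T@c['t'],c['R'])
o=bot.get_obs();print(o['clock'],o['eef_pos'],o['tool_rot'],o['grip_width'])
E
```

```text
[[520.91236554   0.         314.65826135]
 [  0.         520.91236554 217.19173053]
 [  0.           0.           1.        ]] [0.39602769 0.07259633 1.65889462] [[-0.01213497 -0.99984896  0.01244204]
 [-0.98833971  0.01010469 -0.15192931]
 [ 0.15178064 -0.01414062 -0.98831305]]
[[454.87588785   0.         315.67696343]
 [  0.         454.87588785 207.41306341]
 [  0.           0.           1.        ]] [0.62240367 1.01569945 0.80541862] [[-0.99989965  0.00823918  0.01152406]
 [-0.00451234  0.58587194 -0.81039109]
 [-0.01342858 -0.81036176 -0.58577597]]
0.1 [ 0.22433006 -0.44625514  0.25249321] [ 9.73001975e-01  2.30794795e-01 -2.21752137e-04 -9.32895043e-04] 0.08602594895702226
```

View pics/top1.png

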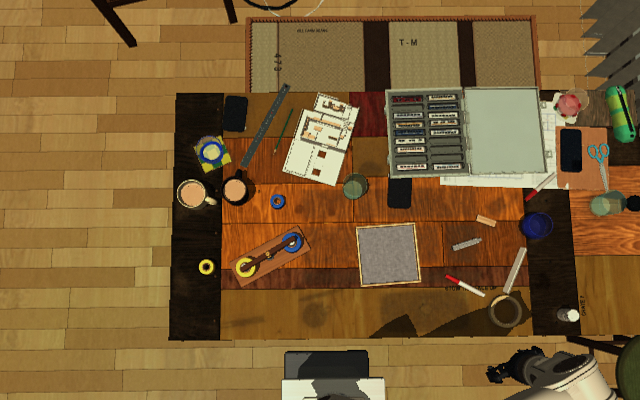

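View pics/side1.png

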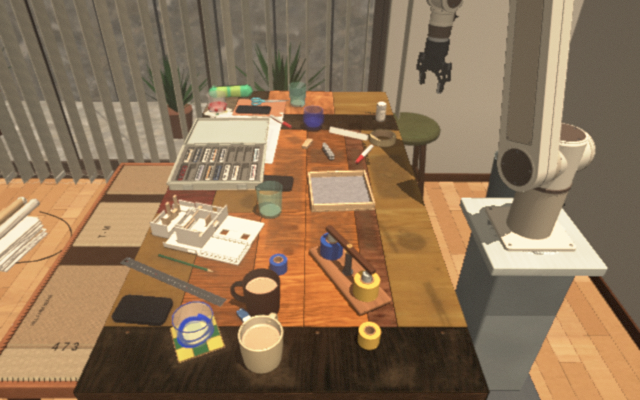

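The top view shows the stand at about (271,255) with the tray at (388,254), the glass at (355,186), the mug at (235,188) and the zip case at (400,192).

Roll candidates:
- **Blue:** (292,242) on the stand, and a smaller loose one at (278,201). The one on the stand fits because it is on a post and larger.
- **Yellow:** (245,267) on the stand, and a smaller loose one at (207,267). The one on the stand fits.

I'll confirm both in a crop.

Run:
```python
from h import *
a=cam('top');b=cam('side')
A=a['image'];B=b['image']
cv2.imwrite('pics/crop1.png',np.hstack([cv2.resize(A[185:295,195:315],None,fx=3.6,fy=3.6,interpolation=cv2.INTER_CUBIC),cv2.resize(B[220:320,300:400],(396,396),interpolation=cv2.INTER_CUBIC)]) if 0 else cv2.resize(A[185:295,190:320],None,fx=6,fy=5.4,interpolation=cv2.INTER_CUBIC))
hsv=cv2.cvtColor(A,cv2.COLOR_BGR2HSV)
def blobs(h,lo,hi,roi,z,s=120,v=60):
    m=cv2.inRange(h,(lo,s,v),(hi,255,255));k=np.zeros_like(m);x0,y0,x1,y1=roi;k[y0:y1,x0:x1]=m[y0:y1,x0:x1]
    for ct in cv2.findContours(k,0,2)[0]:
        if cv2.contourArea(ct)>12:
            (x,y),r=cv2.minEnclosingCircle(ct);print(lo,round(x,1),round(y,1),'r',round(r,1),'area',cv2.contourArea(ct),cv2.boundingRect(ct))
blobs(hsv,100,130,(190,185,320,295),0); blobs(hsv,22,35,(190,185,320,295),0,150,120)
# tray: grey lining
m=cv2.inRange(hsv,(0,0,60),(180,50,200));k=np.zeros_like(m);k[215:295,345:430]=m[215:295,345:430]
ct=max(cv2.findContours(k,0,2)[0],key=cv2.contourArea);r=cv2.minAreaRect(ct);print('tray px',r)
P=np.array([ray(a,p,.006) for p in cv2.boxPoints(r)]);print(P.round(3),P.mean(0))
for n,uv,z in(('blue',(292,242),.064),('yellow',(245,267),.064),('glass',(355,186),.09),('mug',(235,188),.092)):print(n,ray(a,uv,z).round(3))
```

```text
100 291.3 242.1 r 9.6 area 113.0 (282, 233, 19, 19)
100 276.8 200.9 r 6.9 area 126.5 (270, 195, 14, 13)
22 205.6 266.4 r 7.5 area 156.0 (199, 259, 15, 15)
22 245.0 267.0 r 9.8 area 134.5 (236, 258, 19, 19)
tray px ((387.46173095703125, 254.50291442871094), (54.14772033691406, 54.37781524658203), 85.60128784179688)
[[ 0.608 -0.09   0.006]
 [ 0.62  -0.265  0.006]
 [ 0.448 -0.271  0.006]
 [ 0.437 -0.099  0.006]] [ 0.52810684 -0.18128163  0.006     ]
blue [0.565 0.12  0.064]
yellow [0.49  0.264 0.064]
glass [ 0.733 -0.075  0.09 ]
mug [0.73  0.293 0.092]
```

View pics/crop1.png

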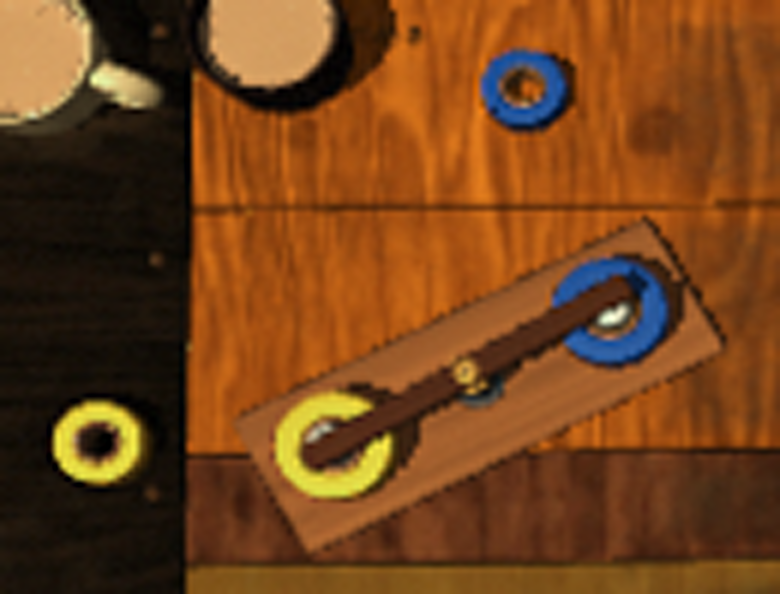

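The crop confirms it: the big blue roll is on the right post and the big yellow on the left, both partly under the bar, and the loose ones are smaller. Bar ends are near full-frame pixels (294.7,237.8) and (243,269.8).

```bash
cat >> h.py <<'E'
from scipy.spatial.transform import Rotation as Ro
def to(target,obs=None):
    o=obs or bot.get_obs();R=Ro.from_quat(o['tool_rot']).as_matrix();d=R.T@(np.array(target)-o['eef_pos'])
    x=R[:,0];print('tcp',np.round(o['eef_pos'],4),'xang',round(np.degrees(np.arctan2(x[1],x[0])),1),'grip',round(o['grip_width'],4),'units(20mm)',(d/.02).round(2),'t',round(o['clock'],2),'j',np.round(o['joint_pos'],2))
E
python3 - <<'E'
from h import *
a=cam('top')
C=np.array([ray(a,p,.016) for p in((297.5,225.4),(310.3,249.4),(242,287.2),(229.7,261.9))])
print(C.round(3),C.mean(0).round(4),[round(float(np.linalg.norm(C[i]-C[i-1])),3) for i in range(4)])
d=(C[2]+C[3]-C[0]-C[1])/2;print('stand y ang',np.degrees(np.arctan2(d[1],d[0])))
e=[ray(a,p,.1) for p in((294.7,237.8),(243,269.8))];f=e[1]-e[0];print('bar',np.round(e,3),np.linalg.norm(f),np.degrees(np.arctan2(f[1],f[0])), (e[0]+e[1])/2)
b=[ray(a,p,.064) for p in((291.3,242.1),(245,267))];print('rolls',np.round(b,4))
u=(b[1]-b[0])/np.linalg.norm(b[1]-b[0]);pv=C.mean(0);print('pivot from rolls',(b[0]+b[1])/2,'screw',ray(a,(466/6+190,375/5.4+185),.103), 'tip',bot.tip_reach)
to([0.5,0.1,.2])
E
```

```text
[[0.622 0.104 0.016]
 [0.545 0.064 0.016]
 [0.43  0.279 0.016]
 [0.509 0.318 0.016]] [0.5266 0.1911 0.016 ] [0.242, 0.087, 0.244, 0.089]
stand y ang 118.18037698007838
bar [[0.573 0.111 0.1  ]
 [0.479 0.266 0.1  ]] 0.1808582783105413 121.36633371587274 [0.52626166 0.18830803 0.1       ]
rolls [[0.5642 0.1225 0.064 ]
 [0.4895 0.264  0.064 ]]
pivot from rolls [0.52689687 0.19323918 0.064     ] screw [0.5238758  0.19201978 0.103     ] tip 0.022
tcp [ 0.2245 -0.4465  0.2529] xang 26.7 grip 0.0855 units(20mm) [ 24.58 -18.22   2.66] t 0.25 j [-1.1   0.24  0.    1.34  0.    1.57]
```

apply_moves([
  [1,-0.7,0,0],
  [1,-0.7,0,0],
  [1,-0.7,0,0],
  [1,-0.7,0,0],
  [1,-0.7,0,0],
], claw=1)

```text
clock: 0.67
eef_pos: [0.2827, -0.3382, 0.2532]
tool_rot: [0.973, 0.231, -0.0, -0.0]
ft_force: [1.0, 0.8, 0.6]
grip_width: 0.0256
grasp_force: 0.0
```

apply_moves([
  [1,-0.7,0,0],
  [1,-0.7,0,0],
  [1,-0.7,0,0],
  [1,-0.7,0,0],
  [1,-0.7,0,0],
])

```text
clock: 1.08
eef_pos: [0.3407, -0.2307, 0.2533]
tool_rot: [0.973, 0.231, 0.0, 0.0]
ft_force: [0.6, -0.3, 0.4]
grip_width: -0.0001
grasp_force: 0.0
```

apply_moves([
  [1,-0.7,0,0],
  [1,-0.7,0,0],
  [1,-0.7,0,0],
  [1,-0.7,0,0],
  [1,-0.7,0,0],
])

```text
clock: 1.5
eef_pos: [0.3986, -0.1232, 0.2533]
tool_rot: [0.973, 0.231, 0.0, 0.0]
ft_force: [0.3, 0.1, 0.4]
grip_width: 0.0
grasp_force: 0.0
```

apply_moves([
  [1,-0.7,0,0],
  [1,-0.7,0,0],
  [1,-0.7,0,0],
  [1,-0.7,0,0],
  [1,-0.7,0,0],
])

```text
clock: 1.92
eef_pos: [0.4565, -0.0157, 0.2533]
tool_rot: [0.973, 0.231, -0.0, 0.0]
ft_force: [0.3, 0.1, -0.2]
grip_width: -0.0002
grasp_force: 0.0
```

apply_moves([
  [1,-0.7,0,0],
  [1,-0.7,0,0],
  [1,-0.7,0,0],
  [0,0,0,0],
  [0,0,0,0],
])

```text
clock: 2.33
eef_pos: [0.4911, 0.0484, 0.2529]
tool_rot: [0.973, 0.232, -0.0, 0.0]
ft_force: [0.0, -0.7, -0.4]
grip_width: -0.0001
grasp_force: 0.0
```

```bash
python3 -c "
from h import *
to([.527,.115,.111])"
```

```text
tcp [0.4911 0.0484 0.2529] xang 26.8 grip -0.0001 units(20mm) [ 3.11 -2.16  7.09] t 2.33 j [ 0.1   0.23 -0.01  1.33 -0.    2.77]
```

apply_moves([
  [1,-0.7,0.6,0],
  [1,-0.7,0.8,0],
  [1,-0.75,0.8,0],
  [0.1,0,0.8,0],
  [0,0,0.8,0],
])

```text
clock: 2.75
eef_pos: [0.5273, 0.114, 0.1765]
tool_rot: [0.973, 0.231, 0.0, 0.0]
ft_force: [-0.8, 0.8, -0.7]
grip_width: -0.0
grasp_force: 0.0
```

apply_moves([
  [0,0,0.8,0],
  [0,0,0.8,0],
  [0,0,0.8,0],
  [0,0,0.8,0],
  [0,0,0,0],
])

```text
clock: 3.17
eef_pos: [0.5242, 0.1121, 0.1101]
tool_rot: [0.973, 0.23, -0.003, 0.0]
ft_force: [-0.5, -0.5, -0.5]
grip_width: -0.0001
grasp_force: 0.0
```

Run:
```python
from h import *
to([.527,.115,.111])
b=cam('side');cv2.imwrite('pics/s2.png',cv2.resize(b['image'][180:320,280:430],None,fx=4,fy=4))
```

```text
tcp [0.5242 0.1121 0.1101] xang 26.6 grip -0.0001 units(20mm) [ 0.19 -0.07 -0.04] t 3.17 j [ 0.21  0.42 -0.13  1.03 -0.    2.89]
```

View pics/s2.png

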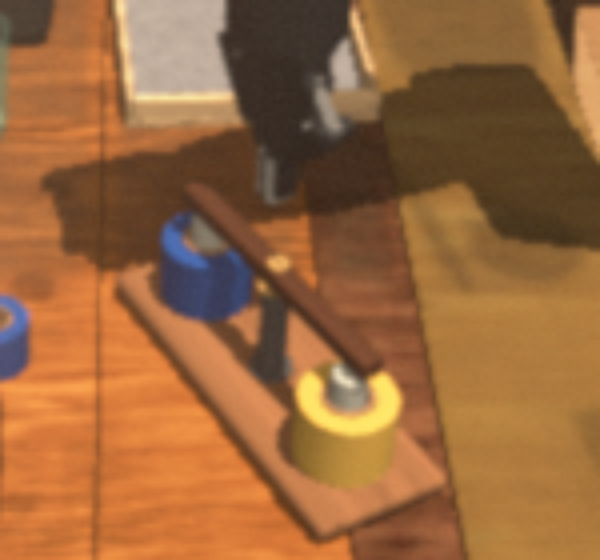

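apply_moves([
  [0,0,0,-0.08],
  [0.4,0,0,0],
  [0.4,0,0,0],
  [0.4,0,0,0],
  [0,0,0,0],
])

```text
clock: 3.63
eef_pos: [0.5499, 0.1274, 0.1142]
tool_rot: [0.963, 0.271, 0.002, 0.0]
ft_force: [0.9, 0.1, -0.2]
grip_width: 0.0004
grasp_force: 0.0
```

apply_moves([
  [0.4,0.09,0,-0.117],
  [0.4,0.09,0,-0.117],
  [0.4,0.09,0,-0.117],
  [0.4,0.09,0,-0.117],
  [0.4,0.09,0,-0.117],
])

```text
clock: 4.05
eef_pos: [0.5821, 0.1482, 0.1134]
tool_rot: [0.835, 0.551, -0.0, 0.0]
ft_force: [-0.1, -1.3, -0.3]
grip_width: 0.0001
grasp_force: 0.3
```

Run:
```python
from h import *
for th in (336.4,386): 
    u=np.radians(th);U=np.array([np.cos(u),np.sin(u)]);N=np.array([-U[1],U[0]]);F=np.array([.526,.191])+.065*U-.019*N;print(th);to([*F,.111])
print(bot.get_obs()['ft_force'])
b=cam('side');t=cam('top');cv2.imwrite('pics/s3.png',np.hstack([cv2.resize(b['image'][200:320,290:410],(400,400)),cv2.resize(t['image'][210:300,225:315],(400,400))]))
```

```text
336.4
tcp [0.5821 0.1482 0.1134] xang 66.9 grip 0.0001 units(20mm) [-0.11 -0.18  0.12] t 4.05 j [ 0.25  0.53  0.06  1.1  -0.    2.22]
386
tcp [0.5821 0.1482 0.1134] xang 66.9 grip 0.0001 units(20mm) [ 2.7  -0.57  0.12] t 4.05 j [ 0.25  0.53  0.06  1.1  -0.    2.22]
[-0.10777883 -1.33668584 -0.2870458 ]
```

View pics/s3.png

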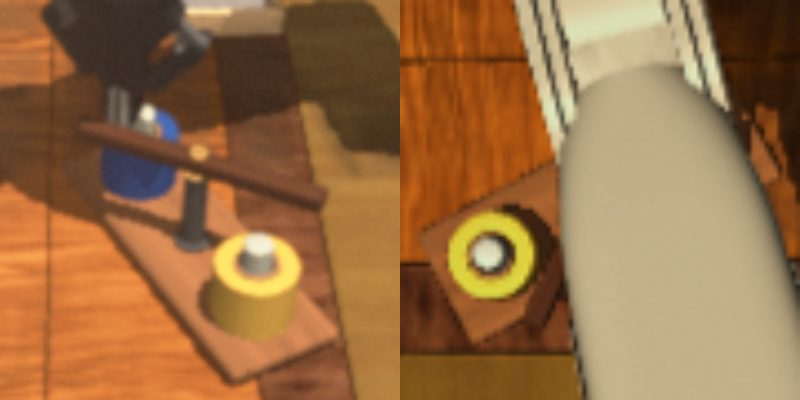

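The left view shows the bar turned partway, with the finger behind it near (120,110) and the stand still in place. I'll continue the arc.

apply_moves([
  [0.4,0.07,0.05,-0.117],
  [0.4,0.07,0.05,-0.117],
  [0.4,0.07,0,-0.117],
  [0.4,0.07,0,-0.117],
  [0.4,0.07,0,-0.117],
])

```text
clock: 4.57
eef_pos: [0.5948, 0.1858, 0.1114]
tool_rot: [0.631, 0.776, -0.0, 0.0]
ft_force: [0.6, -0.8, -0.6]
grip_width: 0.0004
grasp_force: 0.4
```

apply_moves([
  [0.4,0.07,0,-0.117],
  [0.4,0.07,0,-0.117],
  [0,0,0,0],
  [0,0,0,0],
  [0,0,0,0],
])

```text
clock: 4.98
eef_pos: [0.5929, 0.2018, 0.1112]
tool_rot: [0.534, 0.846, -0.0, -0.0]
ft_force: [-0.1, 0.6, -0.0]
grip_width: 0.0003
grasp_force: 0.0
```

Run:
```python
from h import *
for th in (386,): 
    u=np.radians(th);U=np.array([np.cos(u),np.sin(u)]);N=np.array([-U[1],U[0]]);F=np.array([.526,.191])+.065*U-.019*N;print(th);to([*F,.111])
b=cam('side');hs=cv2.cvtColor(b['image'],cv2.COLOR_BGR2HSV)
def e(uv,z): return ray(b,uv,z)
cv2.imwrite('pics/s4.png',cv2.resize(b['image'][200:320,270:430],(800,600)))
```

```text
386
tcp [0.5929 0.2018 0.1112] xang 115.5 grip 0.0003 units(20mm) [0.03 0.01 0.01] t 4.98 j [ 0.33  0.58  0.14  1.13 -0.    1.45]
```

View pics/s4.png

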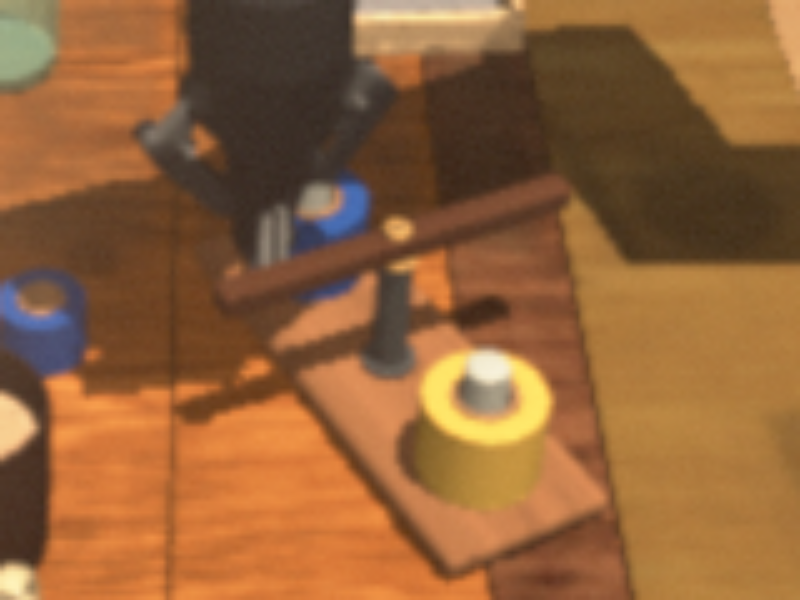

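The bar now lies across the stand (crop ends (232,290) and (555,192)), the yellow roll is on its post and the stand is unmoved. I'll back off and rise, then open above the blue roll.

apply_moves([
  [-0.5,0,0,0],
  [-0.3,0,-0.8,0],
  [0,0,-1,0],
  [0,0,-1,0],
  [0,0,-1,0],
])

```text
clock: 5.45
eef_pos: [0.6003, 0.1862, 0.1879]
tool_rot: [0.533, 0.846, -0.0, -0.0]
ft_force: [0.0, -0.0, -0.9]
grip_width: -0.0002
grasp_force: 0.0
```

apply_moves([
  [-1,0,-0.5,0],
  [-1,0,0,0],
  [0,0,0,0],
  [0,0,0,0],
  [0,0,0,0],
], claw=0)

```text
clock: 5.87
eef_pos: [0.6172, 0.151, 0.1969]
tool_rot: [0.533, 0.846, -0.0, -0.0]
ft_force: [-0.2, 0.1, -0.0]
grip_width: 0.0606
grasp_force: 0.0
```

Run:
```python
from h import *
b=cam('side');e=[ray(b,p,.093) for p in((316.4,258),(381,238.4))];f=e[0]-e[1];print(np.round(e,3),np.linalg.norm(f),np.degrees(np.arctan2(f[1],f[0])))
hs=cv2.cvtColor(b['image'],cv2.COLOR_BGR2HSV);m=cv2.inRange(hs,(100,120,40),(130,255,255));m[:, :300]=0;m[:225]=0;m[275:]=0;m[:,360:]=0
for c in cv2.findContours(m,0,2)[0]:
    if cv2.contourArea(c)>20: print(cv2.boundingRect(c))
for X in ([.5642,.1212,.064],[.5642,.1212,.016],[.5642,.1212,.082]):print(proj(b,X))
to([.5642,.1212,.05])
```

```text
[[0.606 0.23  0.093]
 [0.447 0.158 0.093]] 0.17439443149712403 24.290188702898625
(321, 233, 22, 15)
[332.2585133  237.62409123]
[331.65430396 251.80223847]
[332.49271292 232.12845169]
tcp [0.6171 0.1514 0.1967] xang 115.7 grip 0.0677 units(20mm) [-0.22 -3.03  7.34] t 5.92 j [0.24 0.54 0.3  1.33 0.   1.36]
```

apply_moves([
  [-0.1,-0.8,0,0],
  [-0.1,-0.8,0,0],
  [0,-0.7,0,0],
  [0,-0.7,0,0],
  [0,0,0,0],
])

```text
clock: 6.33
eef_pos: [0.5625, 0.1217, 0.1971]
tool_rot: [0.532, 0.847, -0.001, -0.001]
ft_force: [0.0, -0.3, -0.1]
grip_width: 0.0857
grasp_force: 0.0
```

apply_moves([
  [0,0,0.8,0],
  [0,0,0.8,0],
  [0,0,0.8,0],
  [0,0,0.4,0],
  [0,0,0,0],
])

```text
clock: 6.75
eef_pos: [0.5637, 0.1223, 0.1388]
tool_rot: [0.532, 0.847, -0.002, -0.002]
ft_force: [0.2, 0.9, -0.0]
grip_width: 0.0855
grasp_force: 0.0
```

Run:
```python
from h import *
to([.5642,.1212,.05])
b=cam('side');w=cam('wrist');cv2.imwrite('pics/s5.png',np.hstack([cv2.resize(b['image'][180:320,290:400],(300,400)),cv2.resize(w['image'],(500,400))]))
```

```text
tcp [0.5637 0.1223 0.1388] xang 115.8 grip 0.0855 units(20mm) [-0.07  0.02  4.44] t 6.75 j [0.21 0.47 0.02 1.13 0.   1.33]
```

View pics/s5.png

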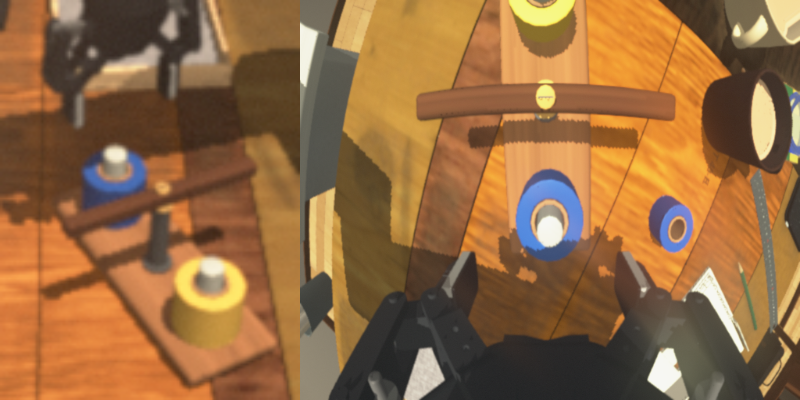

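The fingers straddle the blue roll in the wrist view: tips at x≈460 and 630, roll at ≈549. The bar is square across the stand, so I'll descend and grip.

apply_moves([
  [-0.05,0,0.6,0],
  [0,0,0.6,0],
  [0,0,0.6,0],
  [0,0,0.6,0],
  [0,0,0.6,0],
])

```text
clock: 7.27
eef_pos: [0.5669, 0.1216, 0.0823]
tool_rot: [0.532, 0.847, 0.001, 0.001]
ft_force: [0.4, -0.4, -0.7]
grip_width: 0.0857
grasp_force: 0.0
```

apply_moves([
  [0,0,0.5,0],
  [0,0,0.5,0],
  [0,0,0.4,0],
  [0,0,0,0],
  [0,0,0,0],
])

```text
clock: 7.68
eef_pos: [0.5654, 0.1212, 0.0531]
tool_rot: [0.532, 0.847, -0.0, -0.0]
ft_force: [0.4, 0.2, -0.0]
grip_width: 0.0854
grasp_force: 0.0
```

apply_moves([
  [0,0,0,0],
  [0,0,0,0],
  [0,0,0,0],
  [0,0,0,0],
  [0,0,0,0],
], claw=1)

```text
clock: 8.1
eef_pos: [0.5666, 0.1214, 0.0548]
tool_rot: [0.532, 0.847, 0.001, 0.001]
ft_force: [-1.6, -0.9, 6.9]
grip_width: 0.0591
grasp_force: 64.6
```

```bash
python3 -c "
from h import *
to([.5642,.1212,.05]);print(bot.get_obs()['ft_force'],bot.get_obs()['grasp_force'])"
```

```text
tcp [0.5666 0.1214 0.0548] xang 115.7 grip 0.0591 units(20mm) [ 0.04 -0.11  0.24] t 8.1 j [ 0.21  0.55 -0.08  0.94 -0.    1.33]
[-1.58787467 -0.89886777  6.88583004] 64.63436404243112
```

apply_moves([
  [0,0,0,0],
  [0,0,-0.3,0],
  [0,0,-0.4,0],
  [0,0,-0.4,0],
  [0,0,-0.4,0],
])

```text
clock: 8.52
eef_pos: [0.5657, 0.1212, 0.0841]
tool_rot: [0.532, 0.847, 0.0, 0.0]
ft_force: [2.0, -0.0, -2.0]
grip_width: 0.0586
grasp_force: 64.8
```

apply_moves([
  [0,0,-0.5,0],
  [0,0,-0.5,0],
  [0,0,-0.5,0],
  [0,0,-0.5,0],
  [0,0,-0.5,0],
])

```text
clock: 8.93
eef_pos: [0.5651, 0.1209, 0.1344]
tool_rot: [0.532, 0.847, -0.0, -0.0]
ft_force: [0.3, -0.0, -1.6]
grip_width: 0.0592
grasp_force: 64.9
```

apply_moves([
  [0,0,-0.5,0],
  [0,0,-0.5,0],
  [0,0,-0.5,0],
  [0,0,-0.5,0],
  [0,0,0,0],
])

```text
clock: 9.35
eef_pos: [0.5669, 0.1214, 0.1761]
tool_rot: [0.532, 0.847, 0.001, 0.002]
ft_force: [0.0, 0.3, -1.4]
grip_width: 0.0592
grasp_force: 64.9
```

Run:
```python
from h import *
to([.528,-.181,.16])
b=cam('side');cv2.imwrite('pics/s6.png',cv2.resize(b['image'][150:320,270:420],(600,600)))
```

```text
tcp [0.5669 0.1214 0.1761] xang 115.7 grip 0.0592 units(20mm) [-12.78  -8.32   0.78] t 9.35 j [ 0.21  0.44  0.08  1.21 -0.    1.33]
```

View pics/s6.png

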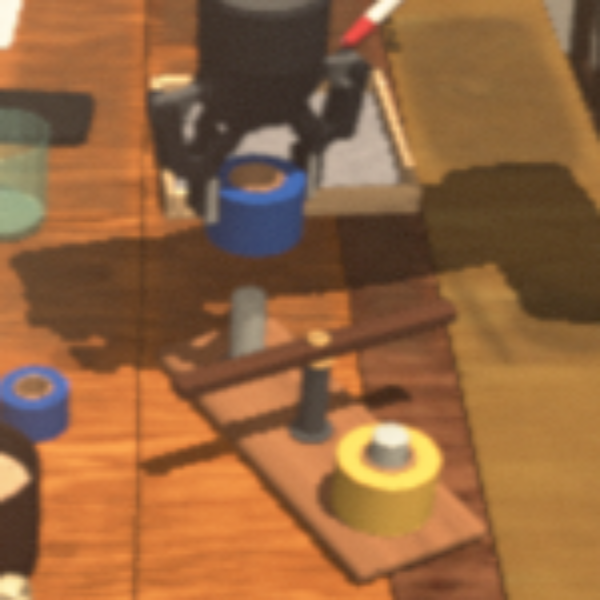

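The blue roll is gripped level and clear of the post at (245,325) in the crop. Next is carrying it to the tray.

apply_moves([
  [-0.5,-0.32,0,0],
  [-0.8,-0.52,0,0],
  [-0.8,-0.52,0,0],
  [-0.8,-0.52,0,0],
  [-0.8,-0.52,0,0],
])

```text
clock: 9.82
eef_pos: [0.5533, 0.0321, 0.1722]
tool_rot: [0.532, 0.847, -0.001, -0.001]
ft_force: [-0.6, -0.7, -0.2]
grip_width: 0.0589
grasp_force: 64.9
```

apply_moves([
  [-0.8,-0.52,0,0],
  [-0.8,-0.52,0,0],
  [-0.8,-0.52,0,0],
  [-0.8,-0.52,0,0],
  [-0.8,-0.52,0,0],
])

```text
clock: 10.23
eef_pos: [0.541, -0.0626, 0.1723]
tool_rot: [0.532, 0.847, -0.001, -0.001]
ft_force: [-0.4, 0.5, -0.6]
grip_width: 0.0588
grasp_force: 64.9
```

apply_moves([
  [-0.8,-0.52,0,0],
  [-0.8,-0.52,0,0],
  [-0.8,-0.52,0,0],
  [-0.8,-0.52,0,0],
  [-0.8,-0.52,0,0],
])

```text
clock: 10.65
eef_pos: [0.5288, -0.1571, 0.1722]
tool_rot: [0.532, 0.847, -0.001, -0.001]
ft_force: [0.3, -0.4, -0.6]
grip_width: 0.0592
grasp_force: 64.9
```

apply_moves([
  [-0.8,-0.52,0,0],
  [-0.3,-0.2,0,0],
  [0,0,0,0],
  [0,0,0.4,0],
  [0,0,0.5,0],
])

```text
clock: 11.07
eef_pos: [0.5272, -0.1812, 0.1551]
tool_rot: [0.532, 0.847, 0.0, 0.001]
ft_force: [-0.3, 0.3, -1.7]
grip_width: 0.0589
grasp_force: 64.9
```

apply_moves([
  [0,0,0.6,0],
  [0,0,0.6,0],
  [0,0,0.6,0],
  [0,0,0.5,0],
  [0,0,0,0],
])

```text
clock: 11.48
eef_pos: [0.5248, -0.1799, 0.106]
tool_rot: [0.531, 0.847, -0.001, -0.003]
ft_force: [-1.6, 0.1, -0.4]
grip_width: 0.0588
grasp_force: 64.9
```

Run:
```python
from h import *
to([.528,-.181,.045]);print(bot.get_obs()['ft_force'])
```

```text
tcp [ 0.5248 -0.1799  0.106 ] xang 115.8 grip 0.0588 units(20mm) [-0.13  0.13  3.05] t 11.48 j [-0.33  0.46 -0.08  1.04  0.    0.79]
[-1.57999971  0.10648739 -0.42648753]
```

apply_moves([
  [0,0,0.6,0],
  [0,0,0.6,0],
  [0,0,0.6,0],
  [0,0,0.5,0],
  [0,0,0.3,0],
])

```text
clock: 11.9
eef_pos: [0.5263, -0.1811, 0.0562]
tool_rot: [0.532, 0.847, -0.0, -0.001]
ft_force: [-0.4, 0.9, -1.1]
grip_width: 0.059
grasp_force: 64.9
```

apply_moves([
  [0,0,0.1,0],
  [0,0,0,0],
  [0,0,0,0],
  [0,0,0,0],
  [0,0,0,0],
])

```text
clock: 12.32
eef_pos: [0.5274, -0.1819, 0.0561]
tool_rot: [0.532, 0.847, 0.0, 0.001]
ft_force: [0.6, 1.1, -0.5]
grip_width: 0.0591
grasp_force: 64.9
```

apply_moves([
  [0,0,0.05,0],
  [0,0,0.05,0],
  [0,0,0,0],
  [0,0,0,0],
  [0,0,0,0],
])

```text
clock: 12.73
eef_pos: [0.5268, -0.1817, 0.0533]
tool_rot: [0.532, 0.847, -0.0, -0.0]
ft_force: [0.3, -0.0, -0.4]
grip_width: 0.0589
grasp_force: 64.9
```

apply_moves([
  [0,0,0.1,0],
  [0,0,0.1,0],
  [0,0,0.05,0],
  [0,0,0,0],
  [0,0,0,0],
])

```text
clock: 13.15
eef_pos: [0.5266, -0.1816, 0.0481]
tool_rot: [0.532, 0.847, -0.0, -0.0]
ft_force: [-0.2, -0.3, -0.5]
grip_width: 0.059
grasp_force: 64.9
```

apply_moves([
  [0,0,0.05,0],
  [0,0,0.05,0],
  [0,0,0,0],
  [0,0,0,0],
  [0,0,0,0],
])

```text
clock: 13.57
eef_pos: [0.5268, -0.1817, 0.0463]
tool_rot: [0.532, 0.847, -0.0, -0.0]
ft_force: [0.2, -0.3, -0.1]
grip_width: 0.0585
grasp_force: 64.9
```

apply_moves([
  [0,0,0.05,0],
  [0,0,0,0],
  [0,0,0,0],
  [0,0,0,0],
  [0,0,0,0],
])

```text
clock: 13.98
eef_pos: [0.5268, -0.1817, 0.0453]
tool_rot: [0.532, 0.847, 0.0, 0.0]
ft_force: [0.2, 0.1, -1.1]
grip_width: 0.0586
grasp_force: 64.9
```

apply_moves([
  [0,0,0.05,0],
  [0,0,0,0],
  [0,0,0,0],
  [0,0,0,0],
  [0,0,0,0],
])

```text
clock: 14.4
eef_pos: [0.527, -0.1818, 0.0449]
tool_rot: [0.532, 0.847, 0.0, 0.0]
ft_force: [-1.7, 0.9, 5.0]
grip_width: 0.0589
grasp_force: 65.3
```

Contact at 5 N, with the TCP at the height expected for the tray floor. I'll release and rise.

apply_moves([
  [0,0,0,0],
  [0,0,0,0],
  [0,0,0,0],
  [0,0,0,0],
  [0,0,0,0],
], claw=0)

```text
clock: 14.82
eef_pos: [0.5267, -0.1816, 0.044]
tool_rot: [0.532, 0.847, -0.0, -0.0]
ft_force: [0.1, -0.6, 0.3]
grip_width: 0.0851
grasp_force: 0.0
```

apply_moves([
  [0,0,-0.2,0],
  [0,0,-0.4,0],
  [0,0,-0.6,0],
  [0,0,-0.8,0],
  [0,0,-1,0],
])

```text
clock: 15.23
eef_pos: [0.5261, -0.1815, 0.1046]
tool_rot: [0.532, 0.847, -0.0, -0.001]
ft_force: [0.3, -1.1, -1.3]
grip_width: 0.0853
grasp_force: 0.0
```

apply_moves([
  [0,0,-1,0],
  [0,0,-1,0],
  [0,0,-1,0],
  [0,0,-1,0],
  [0,0,0,0],
])

```text
clock: 15.65
eef_pos: [0.5294, -0.1826, 0.1898]
tool_rot: [0.532, 0.847, 0.001, 0.005]
ft_force: [0.5, -0.8, 0.2]
grip_width: 0.0853
grasp_force: 0.0
```

Run:
```python
from h import *
to([.528,-.181,.045])
b=cam('side');cv2.imwrite('pics/s7.png',cv2.resize(b['image'][130:330,200:420],(770,600)))
```

```text
tcp [ 0.5294 -0.1826  0.1898] xang 115.7 grip 0.0853 units(20mm) [ 0.15 -0.08  7.24] t 15.65 j [-0.33  0.39  0.04  1.22  0.    0.79]
```

View pics/s7.png

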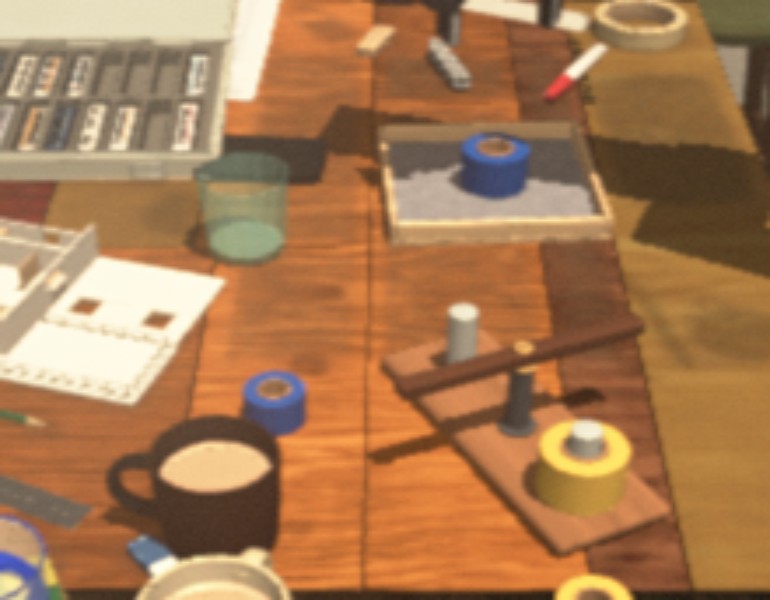

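The blue roll lies flat in the tray at (495,165), the yellow roll is on its post at (583,465), and the stand and bystanders are in place. I'll hand the job in.

```bash
python3 -c "
from workcell import bot
print(bot.job_done())"
```

```text
the job is handed in; nothing more can be done
None
```

The job is handed in (no verdict was returned): the keeper bar is turned aside, the large blue roll lies flat in the tray, the yellow roll is still on its post, the stand hasn't visibly moved, and the glass, mug and zip case were not touched.

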